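# Feed an offcut past the spring stop of a drilling track

## Robot

A 7-joint arm with a two-finger parallel gripper is mounted at the origin on a cart in front of the work surface, level with it; the furniture and walls round the work are solid. World frame = base frame: x ahead of the robot, y to its left, z up, the work surface at z = 0. Lengths are in m, angles in rad, forces in N, time in s.
With the tool pointing down it reaches from about 0.4 to 0.85 m from the base axis. Payload 10.4 kg.
Tool frame: the origin (TCP) lies between the finger pads; the fingertips stand ahead of it and the grasp point (between the pads) lies 3 mm ahead of it (r.tips_ahead is the z of the fingertips in the tool frame, in m); z points along the fingers, y is the line along which they close (so a half turn about z gives the same grasp; the last joint's range is limited). The gripper opens to 87 mm and grips with 3 to 60 N. Pads are 19 mm wide; open, the fingers measure 117 mm over their backs; the gripper's body (75 mm by 190 mm) begins 51 mm behind the grasp point.
Start: joints at [-1.345, 0.332, -0.065, 1.46, 0.022, 1.35, -0.088], TCP at [0.154, 0.606, 0.245] pointing down, gripper open.
Joint ranges: [-2.6, 2.6], [-0.5, 2.12], [-1.47, 1.34], [0.16, 2.42], [-1.27, 4.41], [0.06, 2.06], [-2.6, 2.6]. Speed limits (rad/s): [2.22, 2.22, 2.79, 2.79, 3.14, 3.14, 3.14].

## Interface

Orientations are given as a unit quaternion [x, y, z, w].
In Python, from bench import telemetry, camera, get_calibration, r gives the robot as it stands.
- The arm moves only by the tool drive_tool, never from a script. Its argument "series" is one flat list of numbers, 7 for each row, row after row: the turn, a rotation vector about the tool's x, y, z in units of 5 degrees (1.0 is 5 degrees), then the shift along the tool's x, y, z in units of 40 mm (1.0 is 40 mm), then the opening, from -1 (shut) to 1 (fully open). A call has 1 to 10 rows; each row is the pose to reach, as a shift and turn from the pose commanded when the call began, along the tool's axes at that moment; what a row does not reach only later rows make up. A row lasts 1/12 s, in which the tool goes at most 41.7 mm and 7.16 degrees, less where a joint would pass 70% of its speed; a pose out of reach is approached as far as the arm can. A call with a gripper value outside its range is refused whole. The fingers move at their own pace and stop on an object; "grip_force" is the grip in N (left out, the last holds). Time passes only in rows, so rows that repeat a pose let the fingers close. It gives the time, the measured TCP pose, the force, the opening and the grip force at its end, in the units of the state.
- telemetry.read_state(): the state, without advancing time (a new reading comes with each control period).
- camera(name): name is "scene" or "side" or "wrist"; returns the picture (480x640x3 uint8, red, green, blue); there is no depth.
- get_calibration(name): a dict with "fovy" (degrees; the focal length in pixels is half the picture's height over the tangent of half this angle, whatever the lens; pixels are square), "cx", "cy" (the principal point, pixels), "xyz" and "rotation" of the camera in the world. Camera axes: x right, y up, looking along -z (the intrinsics and any distortion apply to the point x, -y, -z); pixel columns grow to the right and rows downward; lengths in m; the calibration is good to about 2 mm. A picture is of the moment at which its call begins: read the wrist's pose just before it. get_calibration takes no time and is no camera call; for the wrist camera it gives the pose at the moment of the call.
- r.close_job(): hands the job in; it is judged then, once.
The state is a dict: "time": time; "joint_positions": joint angles; "joint_vel": joint speeds; "joint_torque": joint torques, N m; "ee_pos": TCP position; "eef_rot": TCP orientation; "ft_force": force on the tool from outside, world axes, zero at the start; "torque": the same for the moment, N m; "width": finger opening in m; "grip_force": force on a finger pad.
Only numpy, scipy, OpenCV 4.12 (cv2) and the standard library are available. Lean on these libraries where they do the work, as an engineer would, in place of code of your own. Each camera call takes 0.05 s, during which the arm holds its last target. There are 200 camera calls.

## Task

Press the red spring bar of the wooden feed track down with a fingertip behind the offcut and, keeping it held down all the while, push the offcut along the track, over the sunken steel lugs, until it sits flush against the aluminium end stop. Then let the bar spring fully back up so that its lugs stand behind the offcut and lock it in. Only press and push: do not lift or tip the offcut, and leave the tin, the wax block and the pliers where they are.

Things in the scene. Friction and masses are not known exactly. Their poses are not given: they have to be found in the camera images.
- track: Wooden feed channel fixed to the table, x -165 to +105 mm, 116 mm wide. Origin: on the table, on the centre line, below the near face of the steel lugs. +x is the feed direction (roughly away from the robot), +y left, z up. Two rails (|y| 30.5 to 41.5, top z = 34 mm) carry the offcut; fences (inner faces y = +-41.5, top z = 44 mm) guide it. Open above; the red bar lies between the rails.
- end_face (a point): Centre line of the aluminium end stop's face that the offcut shall meet, at rail height (track x = +69, z = 34 mm). The end stop spans the channel and reaches up to z = 64 mm.
- stop_bar: Red spring bar between the rails: flat strip, track x -150 to +30 mm, 58 mm wide; pressed anywhere it sinks level, straight down. Origin at track x = 0, centre line, 4 mm below its top face. It carries two steel lugs (track x 0 to 8, |y| 21 to 29 mm) that, bar up, stand 10 mm above the rails and block the offcut; a finger passes between them (gap 42 mm).
- stop_top (a point): Point on the top face of the red strip, on the centre line at track x = 0, between the lugs. Bar up: 32 mm above the table, which is 2 mm below the rails.
- stop (a joint): How far the red bar is pressed down, m: 0 = fully up, 0.016 = at its bottom stop. The lugs clear the offcut from 0.010 on. The spring needs 4 N to start and 9 N at the bottom, and returns the bar by itself.
- offcut: Loose wooden block, 55 mm along the track, 80 across, 32 high, on the rails before the lugs, 1.5 mm play to each fence; its near end face is open to a push, with 50 mm or more of red bar behind it. Origin: centre of its underside; x along the track, z up. Home: origin at track x = +41.5 mm, its near face then 6 mm beyond the lugs.
- thread_tin: Loose round tin, 48 mm across, 38 mm high, standing beside the track. Origin: centre of its underside.
- wax_block: Loose pale wax block, 32 x 60 x 26 mm, lying beside the track. Origin: centre of its underside.
- pliers: Loose pliers with red grips, 160 mm long, 60 mm wide, 12 mm high, lying beside the track. Origin: centre of the underside.
Things that resemble listed ones, but are neither listed nor needed, are in the scene too. Leave any purple look-alike of the offcut alone.

How it is judged:
By the outcome, as a careful person would: the job done as asked, in the order asked, and still so for the second after the job is handed in, with the robot touching nothing.
It also fails if it takes over 32 s, if anything falls off the work surface, if the arm or the gripper's body presses on something with over 40 N, if the wrist force passes 120 N, or if a joint passes its speed limit or range.

## Working session

There is one attempt and no reset: what is moved stays moved. The work goes in short steps, Python scripts to look and compute and a tool call to move; the robot and the scene stay as the last step left them, time stands still between calls to the robot, and variables do not carry over. Pictures are saved under pics/ and viewed, at most 10 in all, crops included, and the job is handed in when it is done.

Besides the shell and the picture viewer there is one more tool, called after "Emit:" as a command line: name --argument value ..., lists and objects as JSON in quotes. drive_tool: Moves the arm, as the interface text tells. Its arguments: {"type":"object","properties":{"series":{"type":"array"},"grip_force":{"type":"number"}},"required":["series"]}

```bash
mkdir -p pics; ls; python3 - <<'E'
from bench import telemetry, camera, get_calibration, r
import cv2,json
print(r.tips_ahead)
s=telemetry.read_state(); print(s)
for n in("scene","side"):
    c=get_calibration(n); print(n,c)
    cv2.imwrite(f"pics/{n}0.png",camera(n)[:,:,::-1])
E
```

```text
pics
0.022
{'time': 0.0, 'joint_positions': array([-1.34461517,  0.33287154, -0.06467983,  1.4609521 ,  0.02162082,
        1.34988913, -0.08849838]), 'joint_vel': array([-0.00117968, -0.00062489, -0.00076363,  0.00067915, -0.00099065,
        0.00045247, -0.00262385]), 'joint_torque': array([ 1.37667057e-04, -6.23254609e+01,  2.48983997e-02, -3.89886475e+01,
       -6.14417321e-02,  3.97319079e-02,  1.16977017e-04]), 'ee_pos': array([0.15382383, 0.60540629, 0.24374893]), 'eef_rot': array([ 1.24065872e-01,  9.92273729e-01, -7.10841620e-04, -4.20039759e-05]), 'ft_force': array([-0.2686414 ,  0.45014955, -0.14081193]), 'torque': array([-0.01861252, -0.0362013 , -0.07359749]), 'grip_force': 0.0, 'width': 0.08716558423569504}
scene {'fovy': 56.33606848329316, 'cx': 317.5332765247129, 'cy': 241.08239759258427, 'xyz': array([0.24285939, 0.77941104, 0.49493728]), 'rotation': array([-0.12238862,  0.48329532,  0.84410563, -0.19731283])}
side {'fovy': 53.773422925243075, 'cx': 318.0895791579809, 'cy': 232.9371754659325, 'xyz': array([ 0.22055136, -0.62881999,  0.60235701]), 'rotation': array([ 0.44400334, -0.11609571, -0.21341725,  0.86245922])}
```

View pics/scene0.png

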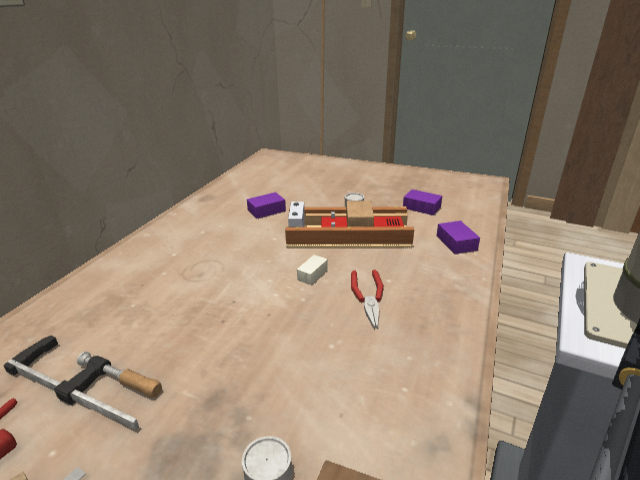

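View pics/side0.png

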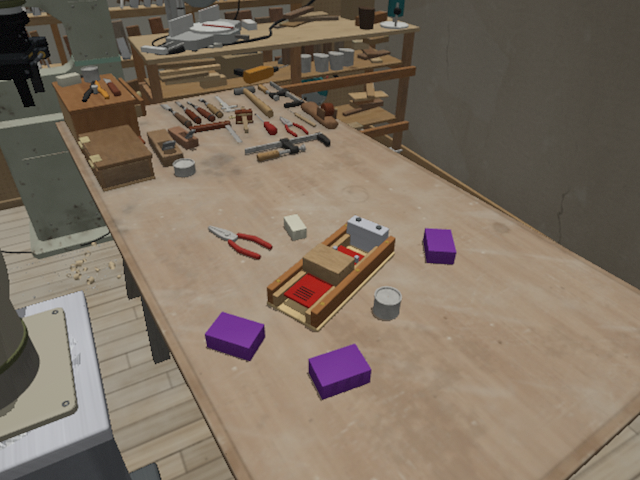

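The scene view shows the track at about (350,228), with the offcut on it at (360,213). The side view shows the track from (268,290) to (396,240), the offcut at (330,262), the end stop at (367,233) and the tin at (387,303). I'll zoom in on both.

```bash
python3 - <<'E'
import cv2,numpy as np
a=cv2.imread("pics/side0.png")[205:335,255:415]; b=cv2.imread("pics/scene0.png")[185:255,275:425]
a=cv2.resize(a,None,fx=4.5,fy=4.5,interpolation=cv2.INTER_CUBIC)
cv2.imwrite("pics/sidec.png",a)
cv2.imwrite("pics/scenec.png",cv2.resize(b,None,fx=5,fy=5,interpolation=cv2.INTER_CUBIC))
E
```

```text
(no output)
```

View pics/sidec.png

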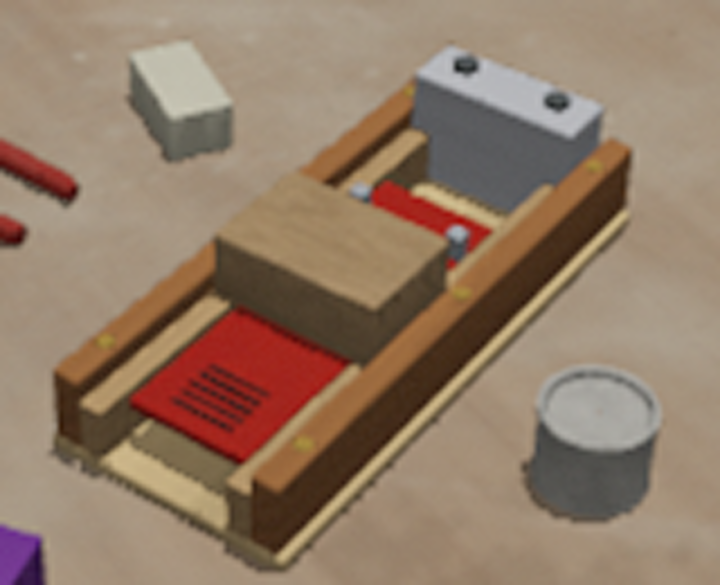

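The crop shows the right fence's inner top edge from (252,480) to (608,141), the bar's near corners at (132,400) and (242,462), the lugs at (361,190) and (457,233), and the offcut's near top corners at (216,238) and (374,308).

```bash
cat >h.py <<'E'
import numpy as np, cv2
from scipy.spatial.transform import Rotation as R
from bench import telemetry, camera, get_calibration, r
def cast(c,uv,z):
    f=240/np.tan(np.radians(c["fovy"])/2)
    uv=np.atleast_2d(uv).astype(float)
    d=np.c_[(uv[:,0]-c["cx"])/f,-(uv[:,1]-c["cy"])/f,-np.ones(len(uv))]
    q=np.asarray(c["rotation"]); M=R.from_quat(q).as_matrix() if q.size==4 else q
    d=d@M.T; o=np.asarray(c["xyz"])
    return o+d*((z-o[2])/d[:,2])[:,None]
def proj(c,P):
    f=240/np.tan(np.radians(c["fovy"])/2)
    q=np.asarray(c["rotation"]); M=R.from_quat(q).as_matrix() if q.size==4 else q
    p=(np.atleast_2d(P)-c["xyz"])@M
    return np.c_[c["cx"]-f*p[:,0]/p[:,2],c["cy"]+f*p[:,1]/p[:,2]]
E
python3 - <<'E'
from h import *
np.set_printoptions(precision=4,suppress=True)
c=get_calibration("side")
pts={'fenceR_near':(252,480,.044,-.165,-.0415),'fenceR_far':(608,141,.044,.105,-.0415),'barL':(132,400,.032,-.150,.029),'barR':(242,462,.032,-.150,-.029),'lugL':(361,190,.044,.004,.025),'lugR':(457,233,.044,.004,-.025),'offL':(216,238,.066,0,.04),'offR':(374,308,.066,0,-.04),'offRfar':(445,245,.066,0,-.04),'tin':(590,500,0,0,0)}
W={};
for k,v in pts.items():
    W[k]=cast(c,[(v[0]/4.5+255,v[1]/4.5+205)],v[2])[0]; print(k,W[k])
ks=list(pts)[:6]
A=np.array([pts[k][3:] for k in ks]); B=np.array([W[k][:2] for k in ks])
am,bm=A.mean(0),B.mean(0); H=(A-am).T@(B-bm)
th=np.arctan2(H[0,1]-H[1,0],H[0,0]+H[1,1]); M=np.array([[np.cos(th),-np.sin(th)],[np.sin(th),np.cos(th)]])
t=bm-M@am; print('yaw deg',np.degrees(th),'origin',t,'resid',(A@M.T+t-B)*1000)
for k in ('offL','offR','offRfar','tin'): print(k,M.T@(W[k][:2]-t))
# press spot & tool yaw
E
```

```text
fenceR_near [ 0.4804 -0.1305  0.044 ]
fenceR_far [ 0.7206 -0.015   0.044 ]
barL [ 0.4645 -0.0592  0.032 ]
barR [ 0.487  -0.1095  0.032 ]
lugL [0.6036 0.0043 0.044 ]
lugR [ 0.6248 -0.0406  0.044 ]
offL [ 0.5203 -0.0217  0.066 ]
offR [ 0.5552 -0.0889  0.066 ]
offRfar [ 0.6004 -0.0682  0.066 ]
tin [ 0.6134 -0.1622  0.    ]
yaw deg 25.390402137406735 origin [ 0.6105 -0.0208] resid [[-1.0929  1.4648]
 [ 2.6157  1.7473]
 [-1.8879  0.3262]
 [ 0.4817 -1.7297]
 [-0.2066 -0.7557]
 [ 0.0901 -1.0529]]
offL [-0.0819  0.0379]
offR [-0.0792 -0.0379]
offRfar [-0.0295 -0.0385]
tin [-0.058 -0.129]
```

Emit:
drive_tool --series '[0, 0, 0.56, -0.26, -0.28, 0, -1, 0, 0, 1.68, -0.78, -0.84, 0, -1, 0, 0, 2.8, -1.3, -1.4, 0, -1, 0, 0, 4.2, -1.95, -2.1, 0, -1, 0, 0, 5.6, -2.6, -2.8, 0, -1, 0, 0, 7, -3.25, -3.5, 0, -1, 0, 0, 8.4, -3.9, -4.2, 0, -1, 0, 0, 9.8, -4.55, -4.9, 0, -1, 0, 0, 11.2, -5.2, -5.6, 0, -1, 0, 0, 12.6, -5.85, -6.3, 0, -1]'

```text
time: 0.93
ee_pos: [0.319, 0.302, 0.2443]
eef_rot: [0.627, 0.779, -0.0, -0.0]
ft_force: [0.6, -0.4, 0.4]
width: 0.0283
grip_force: 0.0
```

```bash
cat >rel.py <<'E'
from h import *
np.set_printoptions(precision=4,suppress=True)
def rel(target,ydir_deg):
    s=telemetry.read_state(); q=R.from_quat(s["eef_rot"])
    a=np.radians(ydir_deg); y=np.array([np.cos(a),np.sin(a),0]); z=np.array([0,0,-1.]); x=np.cross(y,z)
    G=R.from_matrix(np.c_[x,y,z]); rv=np.degrees((q.inv()*G).as_rotvec())/5
    print('t',s["time"],'pos',s["ee_pos"],'F',s["ft_force"],'w',s["width"],'j',s["joint_positions"])
    print('turn',rv,'shift',q.inv().apply(np.array(target)-s["ee_pos"])/.04)
E
python3 -c "
from rel import *; rel([.520,-.0637,.22],-64.6)"
```

```text
t 0.9333 pos [0.319  0.302  0.2443] F [ 0.6497 -0.3935  0.3797] w 0.028325353002297562 j [-1.0735 -0.0918  0.2002  1.9299  0.0186  1.3018 -0.6625]
turn [-0.0043  0.0004 15.4013] shift [-10.0091   2.9433   0.6057]
```

Emit:
drive_tool --series '[0, 0, 1.4, -0.9, 0.26, 0, -1, 0, 0, 2.8, -1.8, 0.53, 0, -1, 0, 0, 4.2, -2.7, 0.8, 0.1, -1, 0, 0, 5.6, -3.6, 1.06, 0.2, -1, 0, 0, 7.0, -4.5, 1.32, 0.3, -1, 0, 0, 8.4, -5.4, 1.6, 0.4, -1, 0, 0, 9.8, -6.3, 1.85, 0.5, -1, 0, 0, 11.2, -7.2, 2.1, 0.6, -1, 0, 0, 12.6, -8.1, 2.4, 0.6, -1, 0, 0, 13.7, -8.8, 2.6, 0.6, -1]'

```text
time: 1.77
ee_pos: [0.4984, -0.0194, 0.2204]
eef_rot: [0.957, 0.291, 0.0, 0.0]
ft_force: [1.0, -0.1, -0.4]
width: 0.0002
grip_force: 0.0
```

```bash
python3 -c "
from rel import *; rel([.520,-.0637,.22],-64.6)"
```

```text
t 1.7667 pos [ 0.4984 -0.0194  0.2204] F [ 1.006  -0.0999 -0.4238] w 0.00023381130873164493 j [-0.6526  0.0568  0.6283  1.8504 -0.0346  1.2453 -0.9951]
turn [0.0065 0.001  1.6772] shift [-0.1662  1.22    0.0098]
```

Emit:
drive_tool --series '[0, 0, 1, -0.1, 0.7, 0, -1, 0, 0, 1.68, -0.17, 1.22, 0, -1, 0, 0, 1.68, -0.17, 1.22, 0, -1, 0, 0, 1.68, -0.17, 1.22, 0, -1]'

```text
time: 2.1
ee_pos: [0.5194, -0.0617, 0.2201]
eef_rot: [0.975, 0.223, -0.001, 0.0]
ft_force: [0.0, 1.6, -0.7]
width: 0.0009
grip_force: 0.0
```

```bash
python3 - <<'E'
from rel import *
rel([.520,-.0637,.22],-64.6)
c=get_calibration("wrist"); print(c)
im=camera("wrist"); cv2.imwrite("pics/w1.png",im[:,:,::-1])
o=np.array([.6105,-.0208]); th=np.radians(25.4); M=np.array([[np.cos(th),-np.sin(th)],[np.sin(th),np.cos(th)]])
for p in [(-.15,.029,.032),(-.15,-.029,.032),(-.08,.04,.066),(-.08,-.04,.066),(.004,0,.044)]:
    print(p,proj(c,[*(o+M@p[:2]),p[2]]))
E
```

```text
t 2.1 pos [ 0.5194 -0.0617  0.2201] F [ 0.0497  1.6115 -0.6525] w 0.0008723011282925361 j [-0.5927  0.1284  0.6815  1.7938 -0.0843  1.2498 -1.0103]
turn [0.0025 0.0134 0.0654] shift [-0.0084  0.0501  0.0024]
{'fovy': 65.25172546592214, 'cx': 318.40908071448973, 'cy': 237.18332137038038, 'xyz': array([ 0.5798, -0.0328,  0.36  ]), 'rotation': array([-0.1061,  0.067 , -0.5277,  0.8401])}
(-0.15, 0.029, 0.032) [[289.0368 271.3237]]
(-0.15, -0.029, 0.032) [[351.726  271.6773]]
(-0.08, 0.04, 0.066) [[270.6206 202.0196]]
(-0.08, -0.04, 0.066) [[371.7754 202.6064]]
(0.004, 0, 0.044) [[321.827  92.708]]
```

View pics/w1.png

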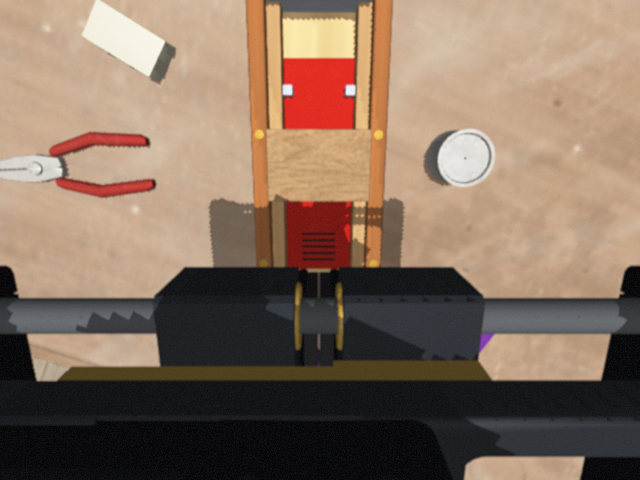

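The lugs are at (288,90) and (350,90) and the offcut's near top edge is at row 200 or so, between columns 267 and 371. That is about 2 px from my prediction, so I'll refine the centre line with it.

```bash
python3 - <<'E'
from rel import *
c=get_calibration("wrist"); im=cv2.imread("pics/w1.png").astype(int)
red=(im[:,:,2]>120)&(im[:,:,1]<60)&(im[:,:,0]<60)
for v in (65,75,110,120,210,225):
    u=np.where(red[v,270:370])[0]+270
    P=cast(c,[(u.min(),v+.5),(u.max()+1,v+.5)],.032); print(v,u.min(),u.max(),P[:,:2].ravel(),'mid',P.mean(0)[:2],'w',np.linalg.norm(P[1]-P[0]))
wh=((im[:,:,0]>170)&(im.min(2)>170)).astype(np.uint8); wh[:70]=0;wh[110:]=0
n,_,st,ce=cv2.connectedComponentsWithStats(wh)
for i in range(1,n):
    if st[i,4]>20: print('lug',ce[i],cast(c,[ce[i]],.044))
P=cast(c,[(267,201),(371,201)],.066); print('near edge',P, np.linalg.norm(P[1]-P[0]))
E
```

```text
65 283 354 [ 0.62    0.0203  0.6454 -0.032 ] mid [ 0.6327 -0.0058] w 0.05819968326592608
75 284 354 [ 0.6135  0.0165  0.6387 -0.0355] mid [ 0.6261 -0.0095] w 0.057745181655929324
110 284 353 [ 0.5889  0.0052  0.6143 -0.0471] mid [ 0.6016 -0.0209] w 0.058188235207745215
120 284 353 [ 0.5817  0.0019  0.6072 -0.0508] mid [ 0.5945 -0.0244] w 0.058557395551791666
210 288 348 [ 0.5138 -0.033   0.5374 -0.0817] mid [ 0.5256 -0.0573] w 0.05411884239248493
225 290 350 [ 0.5022 -0.0403  0.5261 -0.0895] mid [ 0.5141 -0.0649] w 0.05466990267268147
lug [145.5273  71.8364] [[0.5675 0.1133 0.044 ]]
lug [287.   89.5] [[0.604  0.0083 0.044 ]]
lug [350.0449  89.5506] [[ 0.6257 -0.0365  0.044 ]]
near edge [[ 0.5203 -0.0147  0.066 ]
 [ 0.5562 -0.0887  0.066 ]] 0.08217954292568022
```

Emit:
drive_tool --series '[0, 0, 0, 0, -0.05, 0.4, -1, 0, 0, 0, 0, -0.05, 1.2, -1, 0, 0, 0, 0, -0.05, 2.1, -1, 0, 0, 0, 0, -0.05, 3.0, -1, 0, 0, 0, 0, -0.05, 3.6, -1, 0, 0, 0, 0, -0.05, 3.85, -1, 0, 0, 0, 0, -0.05, 3.85, -1, 0, 0, 0, 0, -0.05, 3.85, -1, 0, 0, 0, 0, -0.05, 3.85, -1]'

```text
time: 2.9
ee_pos: [0.5199, -0.0585, 0.0683]
eef_rot: [0.975, 0.224, 0.001, -0.0]
ft_force: [0.8, -1.0, 0.9]
width: 0.0003
grip_force: 0.0
```

```bash
python3 - <<'E'
from rel import *
rel([.520,-.0617,.04],-64.6)
c=get_calibration("wrist"); print(c['xyz'])
im=camera("wrist"); b=im[:,:,::-1]; cv2.imwrite("pics/w2.png",b)
s=camera("side")[205:335,255:415,::-1]; s=cv2.resize(s,(560,455),interpolation=cv2.INTER_CUBIC)
w=cv2.resize(b,None,fx=.375,fy=.375)
cv2.imwrite("pics/s2.png",s)
o=np.zeros((455,800,3),np.uint8); o[:,:560]=s; o[:180,560:]=w; cv2.imwrite("pics/m2.png",o)
im=b.astype(int)
wh=((im.min(2)>165)).astype(np.uint8)
n,_,st,ce=cv2.connectedComponentsWithStats(wh)
for i in range(1,n):
    if st[i,4]>40: print('lug?',ce[i],st[i],cast(c,[ce[i]],.044))
E
```

```text
t 2.9 pos [ 0.5199 -0.0585  0.0683] F [ 0.803  -1.037   0.9107] w 0.0002704429792713486 j [-0.528   0.3278  0.6383  1.9496 -0.2414  0.9369 -0.8904]
turn [ 0.0064 -0.0295  0.0966] shift [-0.0339  0.0734  0.7063]
[ 0.5796 -0.0296  0.2084]
lug? [4.633  9.2018] [  0   0  13  23 218] [[0.5714 0.1032 0.044 ]]
lug? [83.0423  4.1549] [79  0 10 12 71] [[0.5865 0.0761 0.044 ]]
lug? [505.4495  12.4465] [473   0  82  49 663] [[ 0.6562 -0.074   0.044 ]]
lug? [264.0697  44.4316] [255  35  19  20 373] [[0.6043 0.0066 0.044 ]]
lug? [388.6548  45.3397] [379  36  20  20 365] [[ 0.6258 -0.0384  0.044 ]]
lug? [594.5721 176.6001] [ 547  123   93  108 7549] [[ 0.619  -0.1438  0.044 ]]
lug? [ 38.4724 165.2618] [   9  142   55   45 1287] [[0.5182 0.0749 0.044 ]]
lug? [ 15.9524 257.8776] [  9 252  14  14 147] [[0.4727 0.0729 0.044 ]]
lug? [525.9167 354.1667] [522 351   9   8  60] [[ 0.5334 -0.1653  0.044 ]]
```

View pics/m2.png

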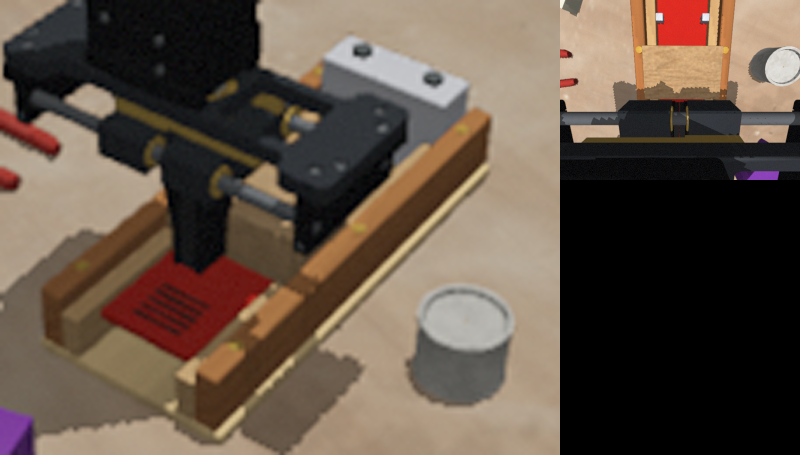

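The side view shows the closed fingers over the bar behind the offcut, with the tips clear of it. In the wrist view the lugs are centred about 8 px right of the tool axis, roughly 3 mm. I'll let the arm settle and check again.

Emit:
drive_tool --series '[0, 0, 0, 0, 0, 0, -1, 0, 0, 0, 0, 0, 0, -1, 0, 0, 0, 0, 0, 0, -1, 0, 0, 0, 0, 0, 0, -1]'

```text
time: 3.33
ee_pos: [0.5188, -0.0588, 0.0668]
eef_rot: [0.975, 0.224, 0.0, -0.0]
ft_force: [-0.2, -0.5, 0.2]
width: 0.0005
grip_force: 0.0
```

```bash
cat > lug.py <<'E'
from rel import *
rel([.520,-.0617,.04],-64.5)
c=get_calibration("wrist"); s=telemetry.read_state()
im=camera("wrist"); cv2.imwrite("pics/w_%.2f.png"%s["time"],im[:,:,::-1])
wh=((im.min(2)>165)).astype(np.uint8)
n,_,st,ce=cv2.connectedComponentsWithStats(wh)
L=[ce[i] for i in range(1,n) if 250<st[i,4]<500 and 200<ce[i][0]<450]
P=cast(c,L,.044); d=P[1]-P[0]; m=P.mean(0); print(L,'mid',m,'ydeg',np.degrees(np.arctan2(d[1],d[0])))
a=np.arctan2(d[1],d[0])+np.pi/2; e=s["ee_pos"]-m
print('TCP rel lug mid along,left mm',1000*(e[0]*np.cos(a)+e[1]*np.sin(a)),1000*(-e[0]*np.sin(a)+e[1]*np.cos(a)), 'px',np.mean(L,0))
E
python3 lug.py
```

```text
t 3.3333 pos [ 0.5188 -0.0588  0.0668] F [-0.2339 -0.5141  0.2431] w 0.0004801407631853429 j [-0.5274  0.3297  0.638   1.9514 -0.2422  0.9358 -0.8899]
turn [-0.0003 -0.0051  0.0693] shift [-0.0055  0.0787  0.6689]
[array([263.7956,  40.5313]), array([389.9765,  40.752 ])] mid [ 0.615  -0.0159  0.044 ] ydeg -64.25242340002464
TCP rel lug mid along,left mm -105.28589255387824 3.193650555598497 px [326.8861  40.6416]
```

Emit:
drive_tool --series '[0, 0, 0.05, 0, 0.05, 0, -1, 0, 0, 0.05, 0, 0.09, 0, -1, 0, 0, 0.05, 0, 0.09, 0.1, -1, 0, 0, 0.05, 0, 0.09, 0.25, -1, 0, 0, 0.05, 0, 0.09, 0.4, -1, 0, 0, 0.05, 0, 0.09, 0.55, -1, 0, 0, 0.05, 0, 0.09, 0.68, -1, 0, 0, 0.05, 0, 0.09, 0.68, -1, 0, 0, 0.05, 0, 0.09, 0.68, -1]'

```text
time: 4.13
ee_pos: [0.5205, -0.0621, 0.0391]
eef_rot: [0.975, 0.222, 0.0, -0.0]
ft_force: [-1.1, 0.4, 7.9]
width: 0.0008
grip_force: 3.9
```

```bash
python3 lug.py
```

```text
t 4.1333 pos [ 0.5205 -0.0621  0.0391] F [-1.0773  0.3753  7.8684] w 0.000830347802373756 j [-0.5     0.3813  0.619   1.9619 -0.2831  0.8838 -0.8575]
turn [ 0.0004 -0.0022  0.0189] shift [-0.0073 -0.0147 -0.0229]
[array([247.5068,  31.7658]), array([384.4554,  31.8728])] mid [ 0.6116 -0.0177  0.044 ] ydeg -64.45768149165829
TCP rel lug mid along,left mm -101.33990563517439 -0.7783489197038113 px [315.9811  31.8193]
```

Emit:
drive_tool --series '[0, 0, 0, 0.06, 0, 0, -1, 0, 0, 0, 0.14, 0, 0, -1, 0, 0, 0, 0.22, 0, 0, -1, 0, 0, 0, 0.3, 0, 0, -1, 0, 0, 0, 0.4, 0, 0, -1, 0, 0, 0, 0.5, 0, 0, -1, 0, 0, 0, 0.6, 0, 0, -1, 0, 0, 0, 0.7, 0, 0, -1, 0, 0, 0, 0.8, 0, 0, -1, 0, 0, 0, 0.9, 0, 0, -1]'

```text
time: 5.02
ee_pos: [0.5516, -0.0476, 0.0387]
eef_rot: [0.975, 0.221, -0.001, 0.0]
ft_force: [-5.9, -2.8, 8.8]
width: 0.0004
grip_force: 4.7
```

```bash
python3 lug.py
```

```text
t 5.0167 pos [ 0.5516 -0.0476  0.0387] F [-5.8907 -2.7797  8.8342] w 0.0003677265973260424 j [-0.4971  0.4426  0.6009  1.8829 -0.3099  0.9127 -0.8736]
turn [-0.0062  0.0329  0.0067] shift [-0.864  -0.0221 -0.0303]
[array([250.5249, 129.4934]), array([379.7743, 129.5722])] mid [ 0.6149 -0.0162  0.044 ] ydeg -64.49909497893208
TCP rel lug mid along,left mm -70.7025248244773 -1.0910979694217018 px [315.1496 129.5328]
```

Emit:
drive_tool --series '[0, 0, 0, 0.1, 0, 0, -1, 0, 0, 0, 0.2, -0.01, 0, -1, 0, 0, 0, 0.3, -0.01, 0, -1, 0, 0, 0, 0.4, -0.02, 0, -1, 0, 0, 0, 0.5, -0.02, 0, -1, 0, 0, 0, 0.6, -0.03, 0, -1, 0, 0, 0, 0.7, -0.03, 0, -1, 0, 0, 0, 0.8, -0.03, 0, -1, 0, 0, 0, 0.9, -0.03, 0, -1, 0, 0, 0, 1.0, -0.03, 0, -1]'

```text
time: 5.9
ee_pos: [0.5872, -0.0293, 0.0387]
eef_rot: [0.975, 0.221, -0.001, 0.0]
ft_force: [-5.9, -3.1, 9.1]
width: 0.0004
grip_force: 4.6
```

```bash
python3 lug.py; python3 -c "
from h import *
s=camera('side')[205:335,255:415,::-1]; s=cv2.resize(s,(560,455),interpolation=cv2.INTER_CUBIC)
w=cv2.resize(camera('wrist')[:,:,::-1],None,fx=.375,fy=.375)
o=np.zeros((455,800,3),np.uint8); o[:,:560]=s; o[:180,560:]=w; cv2.imwrite('pics/m3.png',o)"
```

```text
t 5.9 pos [ 0.5872 -0.0293  0.0387] F [-5.9437 -3.1072  9.0533] w 0.00036227530984155574 j [-0.4947  0.5088  0.5825  1.7903 -0.3355  0.9457 -0.8957]
turn [-0.0044  0.0329  0.0067] shift [-1.8648  0.0059 -0.0277]Traceback (most recent call last):
  File "lug.py", line 8, in <module>
    P=cast(c,L,.044); d=P[1]-P[0]; m=P.mean(0); print(L,'mid',m,'ydeg',np.degrees(np.arctan2(d[1],d[0])))
  File "h.py", line 7, in cast
    d=np.c_[(uv[:,0]-c["cx"])/f,-(uv[:,1]-c["cy"])/f,-np.ones(len(uv))]
             ~~^^^^^
IndexError: index 0 is out of bounds for axis 1 with size 0
```

View pics/m3.png

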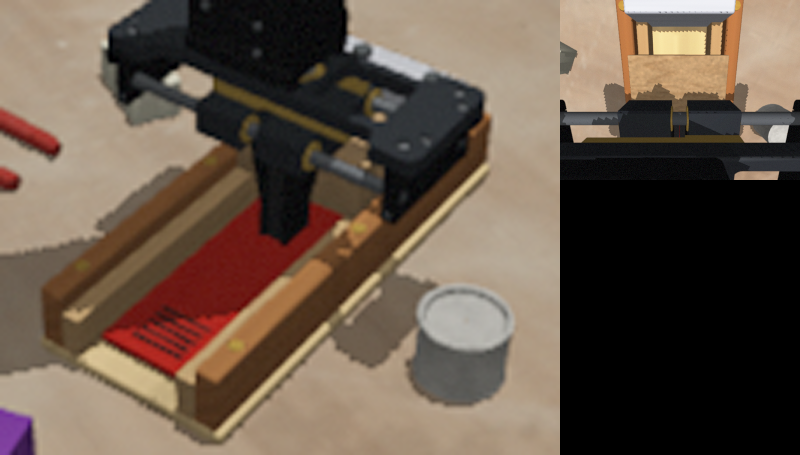

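The offcut now covers the lugs with the bar held down. The wrist view shows a gap of roughly 28 mm left before the end stop.

Emit:
drive_tool --series '[0, 0, 0, 0.1, 0, 0, -1, 0, 0, 0, 0.2, 0, 0, -1, 0, 0, 0, 0.3, 0, 0, -1, 0, 0, 0, 0.4, 0, 0, -1, 0, 0, 0, 0.5, 0, 0, -1, 0, 0, 0, 0.58, 0, 0, -1, 0, 0, 0, 0.64, 0, 0, -1, 0, 0, 0, 0.68, 0, 0, -1, 0, 0, 0, 0.68, 0, 0, -1]'

```text
time: 6.8
ee_pos: [0.612, -0.0175, 0.0387]
eef_rot: [0.975, 0.221, -0.001, 0.0]
ft_force: [-4.4, -2.8, 7.1]
width: 0.0006
grip_force: 4.0
```

Emit:
drive_tool --series '[0, 0, 0, 0.03, 0, 0, -1, 0, 0, 0, 0.06, 0, 0, -1, 0, 0, 0, 0.06, 0, 0, -1]'

```text
time: 7.05
ee_pos: [0.614, -0.0165, 0.0387]
eef_rot: [0.975, 0.221, -0.001, 0.0]
ft_force: [-5.0, -3.2, 7.0]
width: 0.0002
grip_force: 4.2
```

Emit:
drive_tool --series '[0, 0, 0, 0.03, 0, 0, -1, 0, 0, 0, 0.05, 0, 0, -1, 0, 0, 0, 0.05, 0, 0, -1]'

```text
time: 7.3
ee_pos: [0.6149, -0.0162, 0.0387]
eef_rot: [0.975, 0.221, -0.002, 0.0]
ft_force: [-10.2, -3.8, 12.2]
width: 0.0007
grip_force: 8.9
```

Emit:
drive_tool --series '[0, 0, 0, 0.03, 0, 0, -1, 0, 0, 0, 0.05, 0, 0, -1, 0, 0, 0, 0.05, 0, 0, -1]'

```text
time: 7.55
ee_pos: [0.6149, -0.0161, 0.0387]
eef_rot: [0.975, 0.22, -0.004, -0.0]
ft_force: [-21.9, -5.6, 21.3]
width: 0.0005
grip_force: 17.5
```

```bash
python3 -c "
from h import *
s=telemetry.read_state(); print(s['time'],s['ee_pos'],s['ft_force'])
w=camera('wrist')[:,:,::-1]; cv2.imwrite('pics/w4.png',w); cv2.imwrite('pics/w4c.png',w[:300,120:540])"
```

```text
7.55 [ 0.61490636 -0.01613634  0.03866204] [-21.93196224  -5.60085954  21.26085417]
```

View pics/w4c.png

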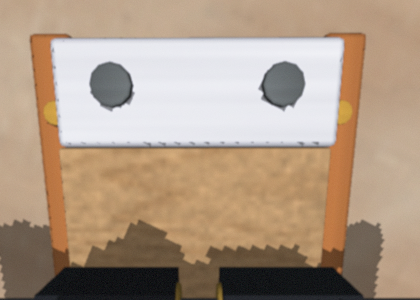

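The wrist view shows the offcut's top running straight into the end stop face at row 147 with no gap. The force has risen to 22 N with no further travel, so it is seated. Next I back off slightly with the bar still held, then rise.

Emit:
drive_tool --series '[0, 0, 0, -0.06, 0, 0, -1, 0, 0, 0, -0.12, 0, 0, -1, 0, 0, 0, -0.17, 0, 0, -1, 0, 0, 0, -0.17, 0, 0, -1]'

```text
time: 7.93
ee_pos: [0.6141, -0.0164, 0.04]
eef_rot: [0.975, 0.222, 0.002, 0.0]
ft_force: [3.3, 0.3, 7.3]
width: 0.0007
grip_force: 3.8
```

Emit:
drive_tool --series '[0, 0, 0, 0, 0, -0.1, -1, 0, 0, 0, 0, 0, -0.2, -1, 0, 0, 0, 0, 0, -0.3, -1, 0, 0, 0, 0, 0, -0.4, -1, 0, 0, 0, 0, 0, -0.5, -1, 0, 0, 0, 0, 0, -0.7, -1, 0, 0, 0, 0, 0, -1.0, -1, 0, 0, 0, 0, 0, -1.5, -1, 0, 0, 0, 0, 0, -2.2, -1, 0, 0, 0, 0, 0, -3, -1]'

```text
time: 8.77
ee_pos: [0.6113, -0.0167, 0.1599]
eef_rot: [0.975, 0.221, -0.001, -0.0]
ft_force: [1.6, 0.6, -0.8]
width: 0.0004
grip_force: 0.0
```

Emit:
drive_tool --series '[0, 0, 0, -0.7, 0, -0.7, -1, 0, 0, 0, -1.5, 0, -1, -1, 0, 0, 0, -2.3, 0, -1, -1, 0, 0, 0, -2.8, 0, -1, -1, 0, 0, 0, -3, 0, -1, -1, 0, 0, 0, -3, 0, -1, -1]'

```text
time: 9.27
ee_pos: [0.5031, -0.0692, 0.2]
eef_rot: [0.975, 0.221, 0.0, -0.001]
ft_force: [0.7, 0.7, 0.1]
width: 0.0004
grip_force: 0.0
```

```bash
python3 -c "
from h import *
s=telemetry.read_state(); print(s['time'],s['ee_pos'],s['ft_force'])
w=camera('wrist')[:,:,::-1]; cv2.imwrite('pics/w5.png',w)
s=camera('side')[205:335,255:415,::-1]; s=cv2.resize(s,(480,390),interpolation=cv2.INTER_CUBIC)
o=np.zeros((390,800,3),np.uint8); o[:,:480]=s; o[:300,480:]=w[:300,160:480]; cv2.imwrite('pics/m5.png',o)"
```

```text
9.2667 [ 0.5031152  -0.06923449  0.20004617] [0.67843368 0.67219197 0.0934359 ]
```

View pics/m5.png

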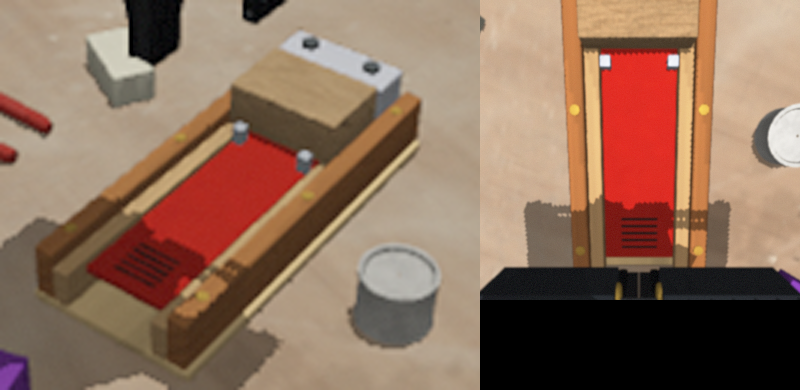

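The bar is up, with the lugs standing behind the offcut at (605,61) and (673,61), and the offcut is against the stop. One numeric check of the flush fit, from the near top edge at about row 38 of the wrist picture:

```bash
python3 - <<'E'
from rel import *
c=get_calibration("wrist"); im=cv2.imread("pics/w5.png").astype(int)
wh=(im.min(2)>165).astype(np.uint8)
n,_,st,ce=cv2.connectedComponentsWithStats(wh)
L=[ce[i] for i in range(1,n) if 60<st[i,4]<300 and 250<ce[i][0]<400 and ce[i][1]<100]
print(L)
g=im[25:60,290:350].mean((1,2)); print(g.astype(int))
P=cast(c,L,.044); m=P.mean(0); a=np.radians(25.5); d=np.array([np.cos(a),np.sin(a)])
for x in (.012,.013,.014,.015): print(x,proj(c,[*(m[:2]+d*(x-.004)),.066]))
E
```

```text
[array([284.5664,  60.354 ]), array([352.9576,  60.0424])]
[163 163 163 164 165 166 166 164 164 164 161 143 106  72  62  61  60  60
  59  59  58  57  58  61  60  58  59  67  81  95 104 108 108 108 108]
0.012 [[318.7833  40.1642]]
0.013 [[318.7873  38.5096]]
0.014 [[318.7914  36.8517]]
0.015 [[318.7955  35.1905]]
```

```bash
python3 -c "
from bench import r
print(r.close_job())"
```

```text
the job is handed in; nothing more can be done
None
```

The offcut sits flush against the end stop (measured to within about 0.3 mm), the red bar is fully back up with its lugs standing behind the offcut, and I handed the job in at about 9.4 s.

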